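# Close up the spice rack and lock its end stop

## Task

The spice jars stand loose in their rack. Push the rack's sliding metal end stop along with a fingertip until the row of jars is closed up tight against the fixed end board, then lock the stop: turn the loose wing nut clockwise with fingertip strokes against its wings until its washer is down on the stop's foot and it is snug. Do not pinch or force the nut, do not lift or tip any jar, and leave everything else on the table where it is.

Things in the scene. Friction and masses are not known exactly. Their poses are not given: they have to be found in the camera images.
- rack: pale wooden spice rack, fixed: base board 92 (its x) x 420 mm (its y), top 16 mm above the table. Origin on the table near its middle, z up. Fixed end board at -y (inner face at y = -0.186 m); jars stand in line at x = 0 between two low rails; the metal stop faces them from the +y side. A 12 mm steel stud at x = 0, y = 0.110 m, top 58 mm above the table, carries the wing nut.
- stop: sliding end stop, an aluminium angle: upright plate across the rack, 78 mm wide, 4 thick, 84 high, and a flat slotted foot 36 mm wide, 4 thick, running 197 mm back to rack +y under the wing nut. Axes as the rack's. Origin at the bottom middle of the plate's jar side. Slides only along the rack; about 1.5 N moves it while the nut is loose, 3 to 6 N with the jars in front of it.
- stop_push (a point): place to push the stop with a fingertip: middle of the back (+y) face of its upright plate, 55 mm above the base board. Push towards rack -y.
- stop_slide (a joint): travel of the stop along rack -y in m: 0 = drawn right back, about 0.0736 = row of three jars closed up against the end board (they then touch one another, the board and the stop), end of the slot 0.080. The stop's face lies at rack y = 0.010 - value.
- nut: steel wing nut with a washer, on the stud. Origin on the stud axis at the underside of the washer; its x runs through both wings, z up. Washer 33 mm across; hub about 22 mm across and 15 mm high; two upright round wings, 5 mm thick, from 10 to 33 mm from the axis and from 8 to 31 mm above the origin.
- nut_wings (a point): on the nut's axis at mid-height of the wings (19.5 mm above the washer's underside); it sinks with the nut; axes as the nut's.
- nut_turn (a joint): turn of the wing nut in rad, growing clockwise seen from above (tightening): 0 = washer just touches the stop's foot, negative = loose. It sinks 6 mm a turn. Free turning takes about 1 N at a wing; past 0 the washer bears on the foot with 14 N per rad and the push at a wing grows to about 3 N; hard end at 0.8. It stays where it is left. At 0 the wings lie along the rack's x.
- rack_jar_1_mid (a point): spice jar with a dark cap, 41 mm across and 105 mm tall, loose in the rack; this point is its centre, 52 mm above its foot. The three jars may stand in any order.
- rack_jar_2_mid (a point): spice jar with a dark cap, 41 mm across and 105 mm tall, loose in the rack; this point is its centre, 52 mm above its foot. The three jars may stand in any order.
- rack_jar_3_mid (a point): spice jar with a dark cap, 41 mm across and 105 mm tall, loose in the rack; this point is its centre, 52 mm above its foot. The three jars may stand in any order.
- mug: green and white mug, 78 mm across without its handle, 101 mm high, right of the rack; origin under its middle. Bystander.
- glass: drinking glass, 81 mm across, 93 mm high, right of the rack; origin under its centre. Bystander.
- mill: dark wooden pepper mill, 58 mm across, 170 mm high, behind the rack; origin under its centre. Bystander.
- tin: low round tin, 86 mm across, 40 mm high, behind the rack; origin under its centre. Bystander.
- lemon: lemon, 71 mm long, on the chopping board (21 mm thick) left of the rack; origin under its middle. Bystander.
- garlic: garlic bulb, 56 mm across, on the chopping board; origin under its middle. Bystander.
- peeler: black-handled peeler, 170 mm long, lying on the chopping board; origin near its middle. Bystander.
- teaspoon: steel spoon, 188 mm long, lying at the front right of the table; origin under its middle. Bystander.
There are look-alikes about, which are no part of the job. What is shaped like the part that bears rack_jar_3_mid but red is not meant.

How it is judged:
On the way, in this order (a step that is already met when the one before it is completed fails the run):
1. the row of jars is closed up by the stop while the nut is still loose (value of joint stop_slide above 0.07 m and value of joint nut_turn below -0.5 rad and angle between each of rack_jar_1_mid, rack_jar_2_mid, rack_jar_3_mid's own z axis and vertical below 0.1 rad), for 0.2 s.
2. the wing nut is snug: its washer bears on the stop's foot (value of joint stop_slide above 0.07 m and value of joint nut_turn above 0 rad and contact force between nut and stop above 2.5 N), for 0.2 s.
At the end, for the whole second after the job is handed in: Stop within 3.6 mm of the closed-up place (stop_slide over 0.070 m); wing nut turned down past first contact (nut_turn over 0) and bearing on the foot with over 2.5 N; all three jars upright (within 0.1 rad) on the rack; stop at rest (all of step 2 and angle between each of rack_jar_1_mid, rack_jar_2_mid, rack_jar_3_mid's own z axis and vertical below 0.1 rad and height (world z) of each of rack_jar_1_mid, rack_jar_2_mid, rack_jar_3_mid below 0.074 m and linear speed of stop below 0.01 m/s); the robot touches nothing.
It fails at once if a jar of the rack is lifted (height (world z) of any of rack_jar_1_mid, rack_jar_2_mid, rack_jar_3_mid above 0.083 m).
It fails at once if a jar of the rack is tipped (angle between any of rack_jar_1_mid, rack_jar_2_mid, rack_jar_3_mid's own z axis and vertical above 0.5 rad).
It fails at once if the wing nut is pinched or forced (over 35 N from the fingers) (contact force between the fingers and nut above 35 N).
It fails at once if a bystander is disturbed (moved over 20 mm) (distance of any of mug, glass, mill, tin, lemon, garlic, peeler, teaspoon from where it was at the start of the episode above 0.02 m).
It also fails if it takes over 61 s, if anything falls off the work surface, if the arm or the gripper's body presses on something with over 40 N, if the wrist force passes 120 N, or if a joint passes its speed limit or range.

## Robot

A 6-joint arm with a two-finger parallel gripper is mounted at the origin on a cart in front of the work surface, level with it; the furniture and walls round the work are solid. World frame = base frame: x ahead of the robot, y to its left, z up, the work surface at z = 0. Lengths are in m, angles in rad, forces in N, time in s.
With the tool pointing down it reaches from about 0.275 to 0.875 m from the base axis. Payload 12.5 kg.
Tool frame: the origin (TCP) lies on the centre line of the jaws, within the pads' length; the fingertips stand r.finger_overhang ahead of it and the grasp point (between the pads) lies 3 mm ahead of it (r.finger_overhang is the distance from the TCP to the fingertips, in m); z points along the fingers, y is the direction in which the jaws open and shut (so a half turn about z gives the same grasp; the last joint's range is limited). The gripper opens to 85 mm and grips with 20 to 120 N. Pads are 22 mm wide; open, the fingers measure 114 mm over their backs; the gripper's body (76 mm by 85 mm) begins 54 mm behind the grasp point. The pads swing forward as they close: fully open they stand 13 mm farther back than shut.
Start: joints at [-1.286, 0.351, 1.652, -0, 1.139, -0.085], TCP at [0.199, -0.513, 0.253] pointing down, gripper open.
Joint ranges: [-2.75, 2.75], [-0.79, 2.1], [0.01, 2.65], [-1.57, 4.71], [0.07, 3.14], [-2.87, 2.87]. Speed limits (rad/s): [2.22, 2.22, 2.79, 3.14, 3.14, 3.14].

## Interface

Orientations are given as a unit quaternion [x, y, z, w].
In Python, from cell import r, optics gives the robot as it stands. The module is installed in compiled form; this text tells all that it offers. Calls block until the motion is done:
- r.move_to(position, orientation): joint-space move of the TCP to a pose.
- r.move_linear(position, rot=None, vel=0.15): straight line of the TCP; rot=None keeps the orientation; vel is the mean speed in m/s.
- r.set_joints(angles): joint-space move.
- r.set_gripper(opening, squeeze=None): opening from 0.0 (shut) to 1.0 (fully open); squeeze is the grip in N (None keeps the last); returns when the fingers have stopped.
- r.sleep(seconds).
- r.inverse_kinematics(position, orientation): joint angles nearest the present ones, or None.
- optics.get_image(name): name is "scene" or "top"; returns a dict with "pixels" (420x560x3 uint8, red, green, blue), "depth" (420x560 float32, m along the optical axis (not along the pixel's ray), 0 where there is no reading), "fx", "fy", "cx", "cy" (pixels), "camera_from_world" (4x4, takes a point from world to camera coordinates). Camera axes: x right, y down, z forward; pixel columns grow to the right and rows downward; lengths in m; the calibration is good to about 2 mm. A picture is of the moment at which its call begins.
A pose or a line that the arm cannot do raises r.PlanningError and nothing moves.
- r.hand_in(): hands the job in, once; it reports no verdict.
Readings, each from a call of its own:
- r.current_t(): time.
- r.current_q(): joint angles.
- r.current_qvel(): joint speeds.
- r.current_effort(): joint torques, N m.
- r.current_tool_pos(): TCP position.
- r.current_ee_rot(): TCP orientation.
- r.current_contact_force(): force on the tool from outside, world axes, zero at the start.
- r.current_torque(): the same for the moment, N m.
- r.current_opening(): opening from 0.0 (shut) to 1.0 (fully open).
Only numpy, scipy, OpenCV 4.12 (cv2) and the standard library are available. Lean on these libraries where they do the work, as an engineer would, in place of code of your own. Each camera call takes 0.05 s, during which the arm holds its last target.

## Working session

There is one attempt and no reset: what is moved stays moved. The work goes in short steps, each a Python script; the robot and the scene stay as the last script left them, time stands still between calls to the robot, and variables do not carry over. Pictures are saved under pics/ and viewed, and the job is handed in when it is done.

```bash
mkdir -p pics; ls; cat > look.py <<'E'
from cell import r, optics
import cv2, numpy as np, sys
def snap(name,tag):
    d=optics.get_image(name); np.savez(f'pics/{tag}.npz',**d)
    cv2.imwrite(f'pics/{tag}.png',cv2.cvtColor(d['pixels'],cv2.COLOR_RGB2BGR)); return d
E
python3 - <<'E'
from look import *
for n in ('scene','top'):
    d=snap(n,n+'0'); print(n,d['fx'],d['cx'],d['cy']); print(np.round(d['camera_from_world'],3))
print(r.current_t(), r.finger_overhang, r.current_tool_pos(), r.current_ee_rot())
E
```

```text
pics
scene 497.26159652589007 285.8955543042041 211.47543784618307
[[-0.729 -0.685 -0.005  0.37 ]
 [-0.492  0.529 -0.692  0.303]
 [ 0.476 -0.502 -0.722  1.346]
 [ 0.     0.     0.     1.   ]]
top 440.0015828343172 283.6465179454007 206.08634897546096
[[ 0.093 -0.996  0.006 -0.046]
 [-0.972 -0.092 -0.217  0.542]
 [ 0.216  0.014 -0.976  1.116]
 [ 0.     0.     0.     1.   ]]
0.1 0.022 [ 0.19875018 -0.51255238  0.25282334] [ 9.82954631e-01  1.83847534e-01 -4.39421937e-05 -5.24752085e-04]
```

View pics/scene0.png

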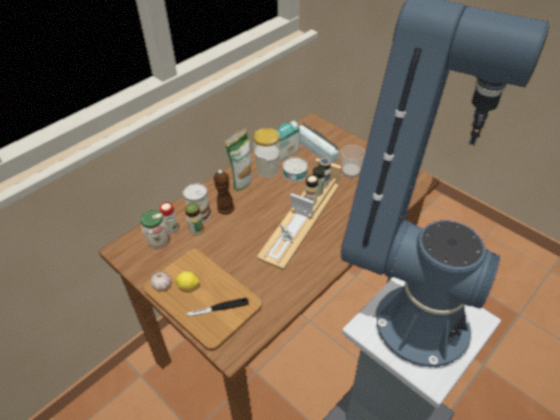

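View pics/top0.png

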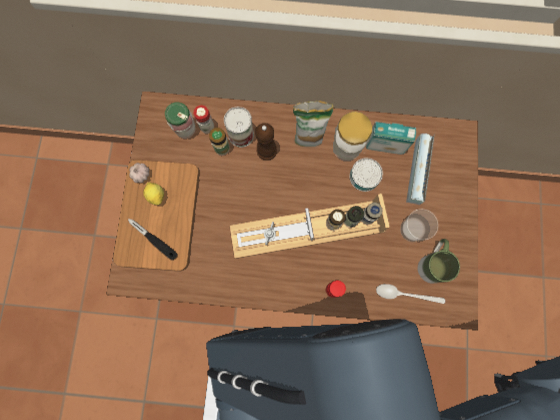

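The top view shows the rack at (232–388, 198–255), with the stop plate at (310,225), the nut at (269,232) and the jars at (337,219), (356,214) and (374,210). The red jar at (337,289) and the red-capped jars at (202,115) and (178,113) are look-alikes or clutter. Next I'll take enlarged crops.

```bash
python3 - <<'E'
import cv2
a=cv2.imread('pics/top0.png')[190:265,225:395]; cv2.imwrite('pics/topc.png',cv2.resize(a,None,fx=4.6,fy=4.6,interpolation=cv2.INTER_CUBIC))
a=cv2.imread('pics/scene0.png')[140:275,250:370]; cv2.imwrite('pics/scenec.png',cv2.resize(a,None,fx=4.4,fy=4.4,interpolation=cv2.INTER_CUBIC))
E
```

```text
(no output)
```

View pics/topc.png

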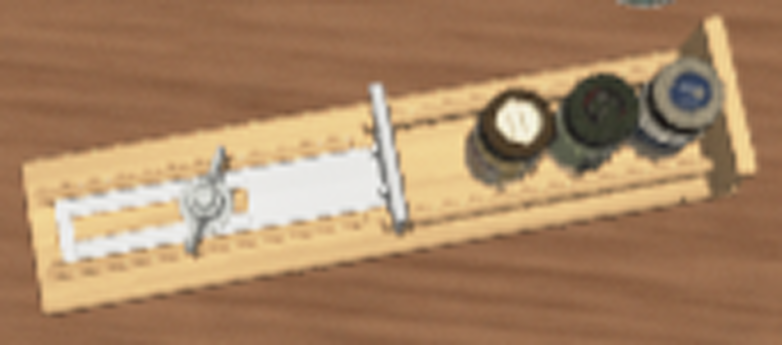

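View pics/scenec.png

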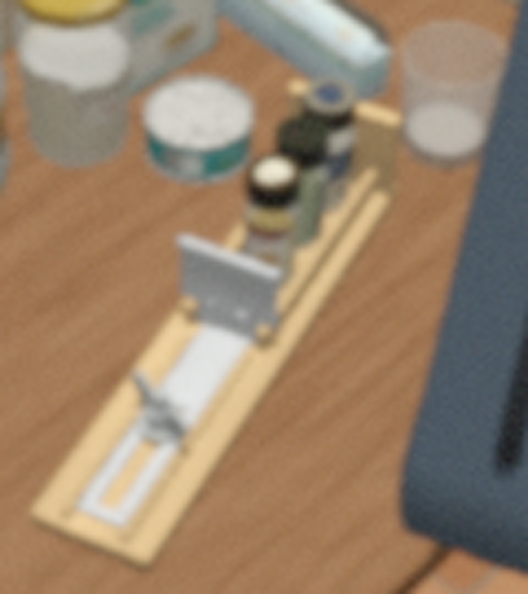

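```bash
cat > geo.py <<'E'
import numpy as np
def load(tag): return dict(np.load(f'pics/{tag}.npz'))
def onplane(d,u,v,z):
    T=d['camera_from_world']; R=T[:3,:3]; c=-R.T@T[:3,3]
    w=R.T@np.array([(u-d['cx'])/d['fx'],(v-d['cy'])/d['fy'],1]); return c+w*(z-c[2])/w[2]
def proj(d,p):
    T=d['camera_from_world']; q=T[:3,:3]@np.asarray(p)+T[:3,3]; return np.array([q[0]/q[2]*d['fx']+d['cx'],q[1]/q[2]*d['fy']+d['cy']])
def cloud(d):
    z=d['depth']; v,u=np.indices(z.shape); T=d['camera_from_world']
    P=np.stack([(u-d['cx'])/d['fx']*z,(v-d['cy'])/d['fy']*z,z],-1); return (P-T[:3,3])@T[:3,:3]
E
python3 - <<'E'
from geo import *
np.set_printoptions(precision=4,suppress=True)
t=load('top0');s=load('scene0')
tc=lambda a,b:(225+a/4.6-.4,190+b/4.6-.4); sc=lambda a,b:(250+a/4.4-.4,140+b/4.4-.4)
for n,p,z in [('A top +x+y',tc(22,165),.016),('B top -x+y',tc(45,312),.016),('endL top top',tc(712,15),.1),('nut top',tc(206,198),.06)]: print(n,onplane(t,*p,z))
print('wings',onplane(t,*tc(221,155),.05),onplane(t,*tc(192,248),.05))
for n,p,z in [('A scn',sc(33,515),.016),('B',sc(150,565),.016)]: print(n,onplane(s,*p,z))
for n,d in(('t',t),('s',s)):
    C=cloud(d)
    if n=='t':
        for nm,p in [('wood',tc(100,285)),('foot',tc(310,195)),('plate top',tc(388,160)),('jar1',tc(518,118)),('jar2',tc(602,108)),('jar3',tc(692,90)),('endb',tc(735,120)),('nut',tc(206,198)),('table',tc(100,50))]:
            u,v=map(lambda x:int(round(x)),p); print(nm,C[v,u])
    else:
        for nm,p in [('wood',sc(100,530)),('plate',sc(230,290)),('jar1',sc(272,172)),('nut',sc(160,410))]:
            u,v=map(lambda x:int(round(x)),p); print(nm,C[v,u])
E
```

```text
A top +x+y [0.4851 0.1485 0.016 ]
B top -x+y [0.3994 0.1247 0.016 ]
endL top top [ 0.5931 -0.2404  0.1   ]
nut top [0.4687 0.0354 0.06  ]
wings [0.4962 0.0297 0.05  ] [0.4406 0.041  0.05  ]
A scn [0.4828 0.1518 0.016 ]
B [0.3955 0.1284 0.016 ]
wood [0.4167 0.0949 0.0173]
foot [ 0.4817 -0.0241  0.0245]
plate top [ 0.4937 -0.0647  0.1022]
jar1 [ 0.5197 -0.1322  0.1213]
jar2 [ 0.5285 -0.1767  0.1239]
jar3 [ 0.5439 -0.2267  0.1223]
endb [ 0.5348 -0.2569  0.0916]
nut [0.4678 0.0364 0.0592]
table [0.5642 0.1127 0.0012]
wood [0.4424 0.1295 0.0141]
plate [ 0.4953 -0.0618  0.0642]
jar1 [ 0.5172 -0.127   0.1218]
nut [0.4706 0.0384 0.0381]
```

```bash
python3 - <<'E'
from geo import *
import cv2
np.set_printoptions(precision=4,suppress=True)
for tag,roi in (('top0',(185,268,222,396)),('scene0',(140,275,250,350))):
    d=load(tag); C=cloud(d); m=np.zeros(C.shape[:2],bool); m[roi[0]:roi[1],roi[2]:roi[3]]=1
    z=C[...,2]
    # wood by colour
    hsv=cv2.cvtColor(d['pixels'],cv2.COLOR_RGB2HSV); 
    wood=m&(hsv[...,0]>12)&(hsv[...,0]<28)&(hsv[...,2]>170)&(z<.035)&(d['depth']>0)
    n,l,st,_=cv2.connectedComponentsWithStats(wood.astype(np.uint8)); 
    print(tag,wood.sum(),st[1:,4])
    cv2.imwrite(f'pics/wood_{tag}.png',wood.astype(np.uint8)*255)
    # replace z: project on plane .016
    v,u=np.nonzero(wood); P=np.array([onplane(d,a,b,.016)[:2] for a,b in zip(u,v)])
    print(cv2.minAreaRect(P.astype(np.float32)), np.median(z[wood]))
    if tag=='top0':
        th=np.radians(15.6); 
        c=np.array([.4687,.0354])
        Q=(C[...,:2]-c)@np.array([[np.cos(th),-np.sin(th)],[np.sin(th),np.cos(th)]])
        nm=m&(np.hypot(Q[...,0],Q[...,1])<.036)&(z>.028); v,u=np.nonzero(nm)
        for a,b in zip(u,v): print(a,b,C[b,a],Q[b,a])
E
```

```text
top0 3216 [   1    1    3    2  210    1    1    1 2551    2    1  435    1    1
    1    1    1    1    1]
((0.5195490121841431, -0.06604331731796265), (0.13744623959064484, 0.4348542094230652), 16.140525817871094) 0.01833519996112123
272 222 [0.4988 0.0316 0.0542] [ 0.0279 -0.0117]
273 222 [0.499  0.0289 0.0543] [ 0.0274 -0.0144]
272 223 [0.4958 0.0313 0.0556] [ 0.025  -0.0113]
273 223 [0.4963 0.0287 0.0543] [ 0.0248 -0.0139]
271 224 [0.4921 0.0335 0.0598] [ 0.0221 -0.0081]
272 224 [0.4929 0.031  0.0567] [ 0.0221 -0.0108]
273 224 [0.4957 0.0288 0.0424] [ 0.0243 -0.0136]
271 225 [0.4897 0.0333 0.0585] [ 0.0196 -0.0077]
271 226 [0.4872 0.033  0.0574] [ 0.0172 -0.0072]
272 226 [0.4877 0.0305 0.0557] [ 0.017  -0.0099]
270 227 [0.4844 0.0354 0.0567] [ 0.0151 -0.0042]
271 227 [0.4853 0.033  0.0529] [ 0.0153 -0.0068]
272 227 [0.4872 0.0307 0.0431] [ 0.0166 -0.0095]
270 228 [0.4822 0.0353 0.054 ] [ 0.0129 -0.0037]
271 228 [0.4828 0.0327 0.0519] [ 0.0128 -0.0064]
272 228 [0.4861 0.0308 0.0335] [ 0.0155 -0.0091]
267 229 [0.4827 0.0441 0.03  ] [0.0158 0.0046]
268 229 [0.4828 0.0414 0.0307] [0
[... 4845 characters left out ...]
.0571] [-0.0203  0.01  ]
265 242 [0.4432 0.0445 0.0582] [-0.0221  0.0156]
266 242 [0.4441 0.0421 0.0529] [-0.0219  0.0131]
267 242 [0.4447 0.0396 0.05  ] [-0.0219  0.0105]
265 243 [0.4411 0.0445 0.0537] [-0.0241  0.0161]
266 243 [0.4408 0.0416 0.058 ] [-0.0252  0.0135]
265 244 [0.4389 0.0443 0.0504] [-0.0263  0.0166]
266 244 [0.4394 0.0418 0.0488] [-0.0265  0.014 ]
scene0 1926 [   2    1    2    1    1   91    1    6   10    3   13   15    2   18
    3 1678   28    1    4    1    1    7    1    2    2    3    3    1
    1    5    1    1    1    1    1    1    1   12]
((0.5313020944595337, -0.12315744161605835), (0.2838476002216339, 0.5768747329711914), 38.18242263793945) 0.015729611615513492
```

```bash
python3 - <<'E'
import cv2
a=cv2.imread('pics/top0.png')[215:250,250:290]; cv2.imwrite('pics/nutc.png',cv2.resize(a,None,fx=14,fy=14,interpolation=cv2.INTER_CUBIC))
a=cv2.imread('pics/scene0.png')[215:250,270:310]; cv2.imwrite('pics/nuts.png',cv2.resize(a,None,fx=14,fy=14,interpolation=cv2.INTER_CUBIC))
E
```

```text
(no output)
```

View pics/nutc.png

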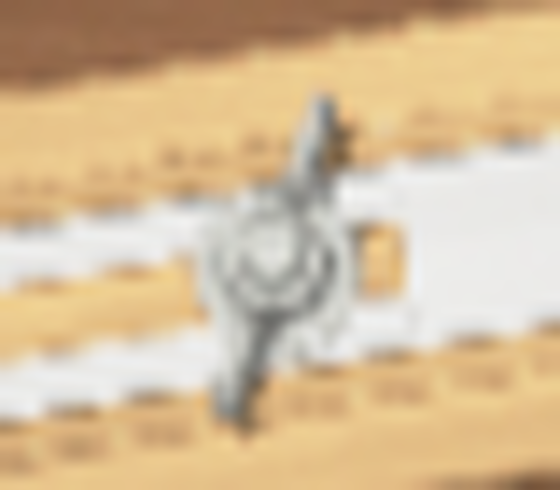

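View pics/nuts.png

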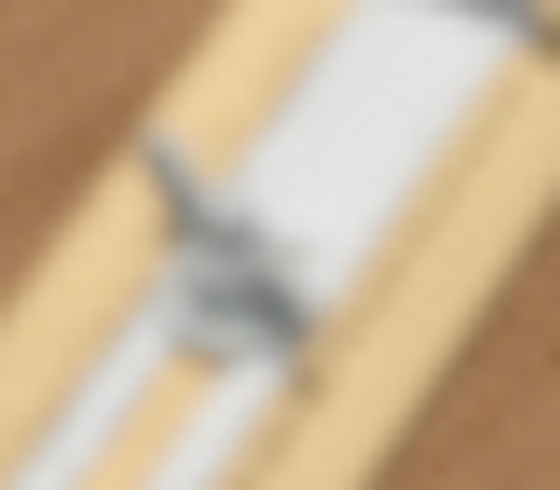

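```bash
python3 - <<'E'
from geo import *
import cv2
np.set_printoptions(precision=4,suppress=True)
d=load('top0'); w=cv2.imread('pics/wood_top0.png',0)>0
n,l,st,_=cv2.connectedComponentsWithStats(w.astype(np.uint8))
w=np.isin(l,[i for i in range(1,n) if st[i,4]>100])
def fit(P):
    for _ in range(4):
        a=np.polyfit(P[:,1],P[:,0],1); e=P[:,0]-np.polyval(a,P[:,1]); P=P[abs(e)<.003]
    return a,e.std(),len(P)
lo=np.array([onplane(d,c,np.nonzero(w[:,c])[0].max()+.5,.016)[:2] for c in range(238,375)])
hi=np.array([onplane(d,c,np.nonzero(w[:,c])[0].min()-.5,.016)[:2] for c in range(233,306)])
for n,P in(('lo',lo),('hi',hi)):
    a,e,k=fit(P); th=np.arctan(-a[0]); print(n,np.degrees(th),e,k, 'x at y=.0355:',np.polyval(a,.0355))
E
```

```text
lo 15.389423225823036 0.0008458008291416391 137 x at y=.0355: 0.4224715359996077
hi 15.36643182856806 0.0008329381678469208 73 x at y=.0355: 0.5189606909731748
```

```bash
cat > rk.py <<'E'
from look import *
np.set_printoptions(precision=4,suppress=True)
TH=np.radians(15.38); STUD=np.array([.469,.0365])
X=np.array([np.cos(TH),np.sin(TH)]);Y=np.array([-np.sin(TH),np.cos(TH)]); O=STUD-.110*Y
def rk(x,y): return O+x*X+y*Y
def P(x,y,z): return [*rk(x,y),z]
def q(deg): a=np.radians(deg)/2; return [np.cos(a),np.sin(a),0,0]
def F(): return np.array(r.current_contact_force())
def rel():
    p=np.array(r.current_tool_pos()); return (p[:2]-O)@X,(p[:2]-O)@Y,p[2]
E
python3 - <<'E'
from rk import *
for a in (-74.6,15.4,105.4): print(a,r.inverse_kinematics(P(0,.045,.16),q(a)))
for a in range(-180,540,40): 
    for z in(.15,.06):
        s=r.inverse_kinematics(P(0,.11,z),q(a)); print(a,z,None if s is None else np.array(s))
print(r.current_t(),F())
E
```

```text
-74.6 [-0.1494  0.3649  1.8989 -0.      0.8778  2.7234]
15.4 [-0.1494  0.3649  1.8989 -0.      0.8778  1.1526]
105.4 [-0.1494  0.3649  1.8989 -0.      0.8778 -0.4182]
-180 0.15 [-0.0213  0.3552  1.947  -0.      0.8394 -1.5921]
-180 0.06 [-0.0213  0.5231  1.9895 -0.      0.6291 -1.5921]
-140 0.15 [-0.0213  0.3552  1.947  -0.      0.8394 -2.2903]
-140 0.06 [-0.0213  0.5231  1.9895 -0.      0.6291 -2.2903]
-100 0.15 None
-100 0.06 None
-60 0.15 [-0.0213  0.3552  1.947  -0.      0.8394  2.5967]
-60 0.06 [-0.0213  0.5231  1.9895 -0.      0.6291  2.5967]
-20 0.15 [-0.0213  0.3552  1.947  -0.      0.8394  1.8985]
-20 0.06 [-0.0213  0.5231  1.9895 -0.      0.6291  1.8985]
20 0.15 [-0.0213  0.3552  1.947  -0.      0.8394  1.2004]
20 0.06 [-0.0213  0.5231  1.9895 -0.      0.6291  1.2004]
60 0.15 [-0.0213  0.3552  1.947  -0.      0.8394  0.5023]
60 0.06 [-0.0213  0.5231  1.9895 -0.      0.6291  0.5023]
100 0.15 [-0.0213  0.3552  1.947  -0.      0.8394 -0.1959]
100 0.06 [-0.0213  0.5231  1.9895 -0.      0.6291 -0.1959]
140 0.15 [-0.0213  0.3552  1.947  -0.      0.8394 -0.894 ]
140 0.06 [-0.0213 
[... 342 characters left out ...]
      0.8394  2.5967]
300 0.06 [-0.0213  0.5231  1.9895 -0.      0.6291  2.5967]
340 0.15 [-0.0213  0.3552  1.947  -0.      0.8394  1.8985]
340 0.06 [-0.0213  0.5231  1.9895 -0.      0.6291  1.8985]
380 0.15 [-0.0213  0.3552  1.947  -0.      0.8394  1.2004]
380 0.06 [-0.0213  0.5231  1.9895 -0.      0.6291  1.2004]
420 0.15 [-0.0213  0.3552  1.947  -0.      0.8394  0.5023]
420 0.06 [-0.0213  0.5231  1.9895 -0.      0.6291  0.5023]
460 0.15 [-0.0213  0.3552  1.947  -0.      0.8394 -0.1959]
460 0.06 [-0.0213  0.5231  1.9895 -0.      0.6291 -0.1959]
500 0.15 [-0.0213  0.3552  1.947  -0.      0.8394 -0.894 ]
500 0.06 [-0.0213  0.5231  1.9895 -0.      0.6291 -0.894 ]
0.1 [ 0.4888 -0.4084 -0.3389]
```

```bash
python3 - <<'E'
from rk import *
r.set_gripper(0.0,20); print('ov',r.finger_overhang,r.current_opening(),r.current_t())
r.move_to(P(0,.047,.22),q(105.4)); print(r.current_t(),F())
r.move_linear(P(0,.047,.086),vel=.15); print(rel(),r.current_t(),F())
for n in('top','scene'): snap(n,n+'1')
import cv2
a=cv2.imread('pics/top1.png')[170:270,225:395]; b=cv2.imread('pics/scene1.png')[140:275,240:370]
cv2.imwrite('pics/c1t.png',cv2.resize(a,None,fx=4.5,fy=4.5)); cv2.imwrite('pics/c1s.png',cv2.resize(b,None,fx=4.4,fy=4.4))
E
```

```text
ov 0.022 0.00024037497768589737 0.8667
2.9083 [-0.7154  0.0789 -0.2646]
(np.float64(0.00038276531001287645), np.float64(0.04676873273594456), np.float64(0.08666246447938411)) 3.95 [ 0.4685 -0.363  -0.1431]
```

View pics/c1t.png

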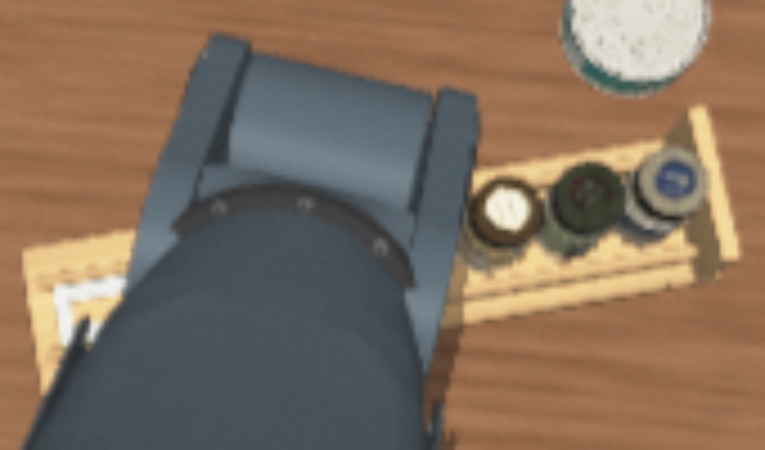

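View pics/c1s.png

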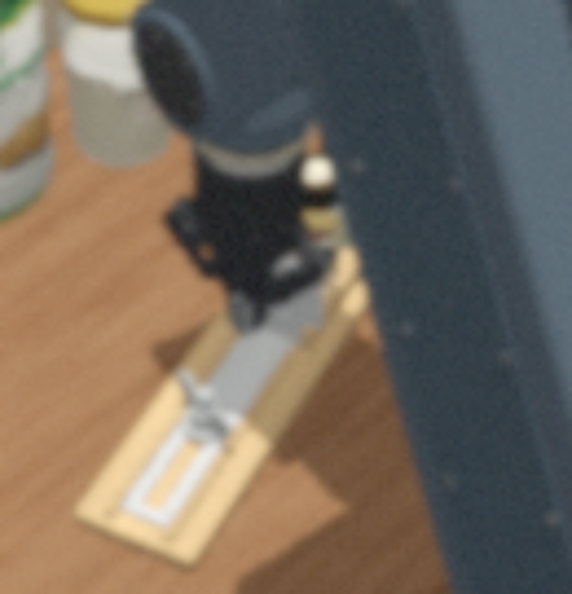

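The scene crop shows the closed fingertips at about (245,320), just behind the plate and clear of it, with the nut at (210,415). I'll push now and watch the force.

```bash
python3 - <<'E'
from rk import *
y=.047; z=.086; f0=np.mean([F()for _ in range(1)],0)
log=[]
while y>-.056:
    y-= .003 if y>-.035 else .001
    r.move_linear(P(0,y,z),vel=.03)
    f=F()[:2]@Y; log.append((round(y,4),round(rel()[1],4),round(f,2)))
    if f>13: break
print(log, r.current_t())
r.sleep(.3); print(rel(),F()[:2]@Y)
E
```

```text
[(0.044, np.float64(0.0438), np.float64(0.36)), (0.041, np.float64(0.0408), np.float64(-0.49)), (0.038, np.float64(0.0378), np.float64(0.6)), (0.035, np.float64(0.0348), np.float64(0.42)), (0.032, np.float64(0.0319), np.float64(-0.38)), (0.029, np.float64(0.0288), np.float64(0.22)), (0.026, np.float64(0.0258), np.float64(-0.03)), (0.023, np.float64(0.0229), np.float64(0.41)), (0.02, np.float64(0.0199), np.float64(0.37)), (0.017, np.float64(0.0168), np.float64(0.07)), (0.014, np.float64(0.0138), np.float64(0.01)), (0.011, np.float64(0.0108), np.float64(-0.72)), (0.008, np.float64(0.0078), np.float64(0.79)), (0.005, np.float64(0.0048), np.float64(-0.23)), (0.002, np.float64(0.0018), np.float64(-0.22)), (-0.001, np.float64(-0.0012), np.float64(0.63)), (-0.004, np.float64(-0.0042), np.float64(-0.12)), (-0.007, np.float64(-0.0072), np.float64(0.49)), (-0.01, np.float64(-0.0102), np.float64(0.35)), (-0.013, np.float64(-0.0132), np.float64(0.09)), (-0.016, np.float64(-0.0162), np.float64(0.25)), (-0.019, np.float64(-0.0192), np.float64(-0.86)), (-0.022, np.float64(-0.0222), np.float64(1.05)
[... 166 characters left out ...]
oat64(-0.0342), np.float64(0.0)), (-0.037, np.float64(-0.0372), np.float64(-0.13)), (-0.038, np.float64(-0.038), np.float64(0.49)), (-0.039, np.float64(-0.039), np.float64(2.7)), (-0.04, np.float64(-0.0401), np.float64(3.17)), (-0.041, np.float64(-0.0411), np.float64(2.09)), (-0.042, np.float64(-0.042), np.float64(2.28)), (-0.043, np.float64(-0.0431), np.float64(3.49)), (-0.044, np.float64(-0.0441), np.float64(3.12)), (-0.045, np.float64(-0.0451), np.float64(2.76)), (-0.046, np.float64(-0.0454), np.float64(9.33)), (-0.047, np.float64(-0.0456), np.float64(15.15))] 13.55
(np.float64(-0.00011285649275990882), np.float64(-0.045527710485122184), np.float64(0.08590440507180835)) 14.774442282039129
```

```bash
python3 - <<'E'
from rk import *
r.move_linear(P(0,-.02,.086),vel=.1)
r.move_linear(P(0,-.02,.20),vel=.2)
r.move_to(P(0,.18,.24),q(105.4)); print(r.current_t(),F())
for n in('top','scene'): snap(n,n+'2')
import cv2
a=cv2.imread('pics/top2.png')[170:270,225:395]; b=cv2.imread('pics/scene2.png')[140:275,240:370]
cv2.imwrite('pics/c2t.png',cv2.resize(a,None,fx=4.5,fy=4.5)); cv2.imwrite('pics/c2s.png',cv2.resize(b,None,fx=4.4,fy=4.4))
E
```

```text
15.8167 [-0.2734 -0.1784  0.122 ]
```

View pics/c2t.png

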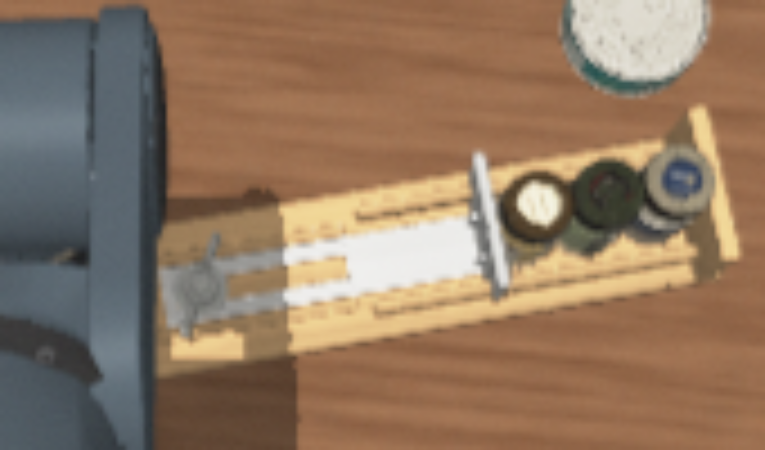

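View pics/c2s.png

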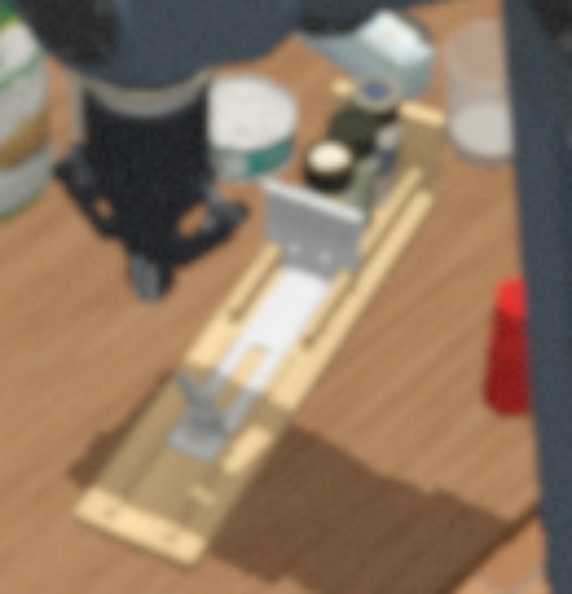

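```bash
python3 - <<'E'
from geo import *
np.set_printoptions(precision=4,suppress=True)
TH=np.radians(15.38); STUD=np.array([.469,.0365]);X=np.array([np.cos(TH),np.sin(TH)]);Y=np.array([-np.sin(TH),np.cos(TH)]); O=STUD-.110*Y
rr=lambda p:((p[:2]-O)@X,(p[:2]-O)@Y,p[2])
t=load('top2')
for tag in('top0','top2'):
  t=load(tag);C=cloud(t); Q=np.stack([(C[...,:2]-O)@X,(C[...,:2]-O)@Y,C[...,2]],-1)
  m=(abs(Q[...,0])<.037)&(t['depth']>0)
  # profile: max height along y, jar rows
  S=Q[m]
  def stat(a,b,zl,zh):
    s=S[(S[:,1]>a)&(S[:,1]<b)&(S[:,2]>zl)&(S[:,2]<zh)]; return s
  p=stat(-.075,.03,.092,.108); print(tag,'plate n',len(p),'y med',np.median(p[:,1]),np.percentile(p[:,1],[10,90]))
  j=stat(-.2,-.03,.115,.135); j=j[abs(j[:,0])<.02]
  print('caps y hist',np.histogram(j[:,1],bins=np.arange(-.2,-.03,.004)))
  e=stat(-.24,-.175,.07,.105); print('end',np.median(e[:,2]),np.percentile(e[:,1],[2,10,50,90,98]))
E
```

```text
top0 plate n 112 y med 0.004760648314331626 [-0.0491  0.0086]
caps y hist (array([ 0,  0,  0,  0,  3, 11, 20, 18, 23, 27, 27, 23, 21, 19, 11,  0,  2,
       12, 20, 25, 25, 24, 24, 23, 21, 19,  8,  0,  0, 13, 19, 22, 26, 23,
       25, 24, 24, 16,  8,  0,  0,  0]), array([-0.2  , -0.196, -0.192, -0.188, -0.184, -0.18 , -0.176, -0.172,
       -0.168, -0.164, -0.16 , -0.156, -0.152, -0.148, -0.144, -0.14 ,
       -0.136, -0.132, -0.128, -0.124, -0.12 , -0.116, -0.112, -0.108,
       -0.104, -0.1  , -0.096, -0.092, -0.088, -0.084, -0.08 , -0.076,
       -0.072, -0.068, -0.064, -0.06 , -0.056, -0.052, -0.048, -0.044,
       -0.04 , -0.036, -0.032]))
end 0.09231792868570189 [-0.1971 -0.1955 -0.1899 -0.1856 -0.1851]
top2 plate n 103 y med -0.05948212717332438 [-0.0645 -0.0561]
caps y hist (array([ 0,  0,  0,  1, 13, 17, 23, 23, 22, 27, 25, 20, 20,  9, 11, 15, 21,
       26, 25, 24, 25, 22, 16, 14,  6, 16, 18, 27, 26, 23, 24, 22, 20, 15,
        1,  0,  0,  0,  0,  0,  0,  0]), array([-0.2  , -0.196, -0.192, -0.188, -0.184, -0.18 , -0.176, -0.172,
       -0.168, -0.164, -0.16 , -0.156, -0.152, -0.148, -0.144, -0.14 ,
       -0.136, -0.132, -0.128, -0.124, -0.12 , -0.116, -0.112, -0.108,
       -0.104, -0.1  , -0.096, -0.092, -0.088, -0.084, -0.08 , -0.076,
       -0.072, -0.068, -0.064, -0.06 , -0.056, -0.052, -0.048, -0.044,
       -0.04 , -0.036, -0.032]))
end 0.09233391011296428 [-0.1975 -0.1957 -0.1905 -0.1854 -0.1849]
```

The row is closed: the caps run unbroken from rack y −0.184 to −0.063, and the stop's face is at about −0.063. Now the nut. I'll straddle it with parted fingertips and turn joint 6.

```bash
python3 - <<'E'
from rk import *
r.set_gripper(.5,20); print(r.current_opening())
r.move_to(P(0,.11,.12),q(133.5)); print(r.current_t(),r.current_q()[5])
r.move_linear(P(0,.11,.056),vel=.1); print(rel(),F(),r.current_torque(),r.current_q()[5])
snap('scene','scene3')
import cv2
b=cv2.imread('pics/scene3.png')[170:275,240:370]
cv2.imwrite('pics/c3s.png',cv2.resize(b,None,fx=5,fy=5))
E
```

```text
0.5050283763530371
17.0583 -0.7778274459003522
(np.float64(0.00045137755329652187), np.float64(0.11001733701431901), np.float64(0.056594541993104056)) [-0.0529 -0.6055 -0.2662] [-0.0216 -0.0251  0.0312] -0.7803127756292284
```

View pics/c3s.png

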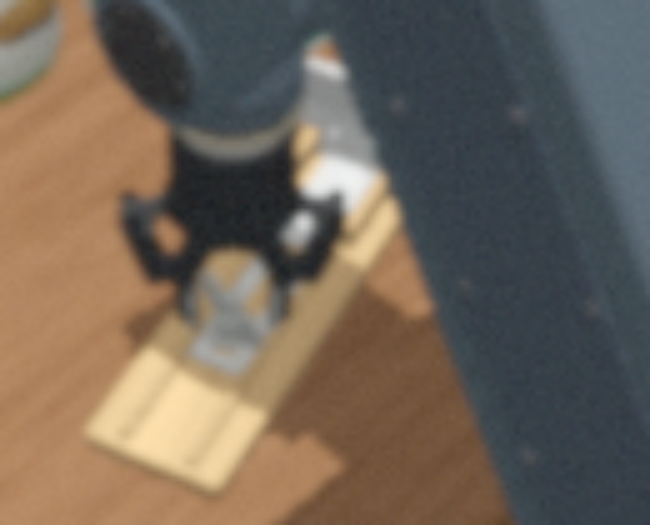

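In the scene crop the fingers at (190,295) and (285,290) straddle the nut at (230,320), with no contact force. Now the first stroke.

```bash
cat > turn.py <<'E'
from rk import *
def turn(end,step=.3,fmax=15,tmax=.6):
    j=np.array(r.current_q()); log=[]
    while j[5]<end-1e-6:
        j[5]=min(end,j[5]+step); r.set_joints(list(j)); f=F();t=r.current_torque()
        log.append((round(j[5],2),round(float(np.hypot(*f[:2])),1),round(f[2],1),round(t[2],3)))
        if np.linalg.norm(f)>fmax or abs(t[2])>tmax: print('STOP');break
    print(*log,sep='\n'); print(rel(),r.current_q()[5],r.current_t())
E
python3 - <<'E'
from turn import *
t0=r.current_t(); turn(0.9,.42); print(r.current_t()-t0)
snap('scene','scene4')
import cv2
b=cv2.imread('pics/scene4.png')[170:275,240:370]
cv2.imwrite('pics/c4s.png',cv2.resize(b,None,fx=5,fy=5))
E
```

```text
(np.float64(-0.36), 1.2, np.float64(-0.5), np.float64(0.008))
(np.float64(0.06), 0.8, np.float64(-0.8), np.float64(-0.025))
(np.float64(0.48), 0.4, np.float64(0.0), np.float64(-0.048))
(np.float64(0.9), 0.6, np.float64(0.3), np.float64(0.031))
(np.float64(0.9), 0.2, np.float64(0.3), np.float64(-0.032))
(np.float64(0.00046735372327269493), np.float64(0.1099356618331783), np.float64(0.05669195572978318)) 0.8979681072966519 20.0833
2.1833000000000027
```

View pics/c4s.png

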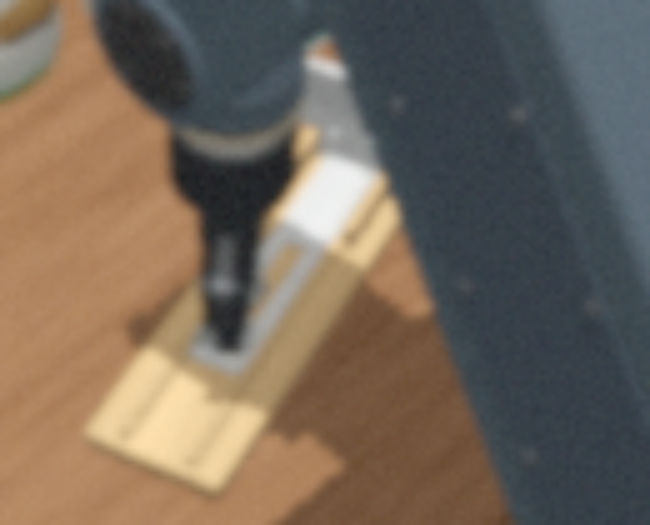

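The fingers now lie along the view line with no jam and hide the wings. I'll finish the stroke, lift and check.

```bash
python3 - <<'E'
from turn import *
turn(2.8,.64)
j=np.array(r.current_q()); j[5]-=.1; r.set_joints(list(j))
r.move_linear(P(0,.11,.14),vel=.2)
j=np.array(r.current_q()); j[5]=-.64; j[0]+=.45; r.set_joints(list(j)); print(r.current_t())
import cv2
for n in('top','scene'): snap(n,n+'5')
a=cv2.imread('pics/top5.png')[205:265,225:325]; b=cv2.imread('pics/scene5.png')[190:275,240:340]
cv2.imwrite('pics/c5.png',np.hstack([cv2.resize(a,(600,360),interpolation=cv2.INTER_CUBIC)[:, :400],cv2.resize(b,(424,360),interpolation=cv2.INTER_CUBIC)[:,:400]]))
E
```

```text
(np.float64(1.54), 0.6, np.float64(0.4), np.float64(0.03))
(np.float64(2.18), 0.8, np.float64(0.0), np.float64(-0.009))
(np.float64(2.8), 1.2, np.float64(-0.0), np.float64(-0.045))
(np.float64(0.00043393510192542604), np.float64(0.10997451202025708), np.float64(0.05669440939105028)) 2.7957730234330493 22.0917
25.7167
```

View pics/c5.png

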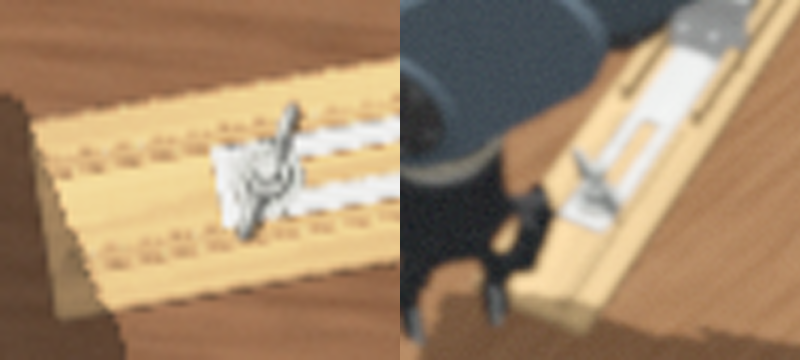

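```bash
cat > wing.py <<'E'
from geo import *
TH=np.radians(15.38); STUD=np.array([.469,.0365])
def wing(tag,verbose=1):
    t=load(tag);C=cloud(t); D=C[...,:2]-STUD; rad=np.hypot(D[...,0],D[...,1])
    m=(rad>.017)&(rad<.036)&(C[...,2]>.04)&(C[...,2]<.066)&(t['depth']>0)
    p=C[m]; q=p[:,:2]-STUD
    S=np.linalg.svd(q-q.mean(0))[2][0]; a=np.degrees(np.arctan2(S[1],S[0])); a=(a+90)%180-90
    hub=C[(rad<.004)][:,2]; wash=C[(rad>.013)&(rad<.016)][:,2]
    print(tag,'n',len(p),'world ang',a,'turn mod pi',np.radians(15.38-a),'top z',np.percentile(p[:,2],[50,75]),'mean',q.mean(0),'stud z',np.median(hub),'washer',np.percentile(wash,[25,40]))
E
python3 - <<'E'
from wing import *
wing('top0');wing('top5');wing('scene0');wing('scene5')
E
```

```text
top0 n 24 world ang -12.835382298644731 turn mod pi 0.4924513208202766 top z [0.05621329 0.05752863] mean [-0.00200233  0.00043852] stud z 0.059854830186727714 washer [0.02774114 0.02875041]
top5 n 26 world ang -16.321206733679873 turn mod pi 0.553290434358111 top z [0.05141699 0.05317586] mean [-0.0017978  0.0007307] stud z 0.05892616885048351 washer [0.02399775 0.02540818]
scene0 n 31 world ang -12.029386746490616 turn mod pi 0.4783840446787576 top z [0.04831374 0.05287404] mean [0.00049119 0.00415339] stud z 0.04159190927722862 washer [-0.72939429 -0.57266681]
scene5 n 25 world ang -16.398379601408948 turn mod pi 0.5546373549931894 top z [0.04601775 0.05101726] mean [0.00125687 0.00430131] stud z 0.0467195077096673 washer [-0.7269649   0.01402469]
```

```bash
python3 - <<'E'
from turn import *
j=np.array(r.current_q()); j[0]-=.45; r.set_joints(list(j)); print(rel())
r.move_to(P(0,.11,.12),q(125.4)); print(r.current_q()[5])
r.move_linear(P(0,.11,.054),vel=.1); print(rel(),F(),r.current_t())
turn(2.1,.7); turn(2.74,.16)
r.sleep(.3); print(F(),r.current_torque(), r.current_t())
E
```

```text
(np.float64(-0.0003464612452367584), np.float64(0.11068587709330957), np.float64(0.13934657230175937))
-0.6392054383626083
(np.float64(0.00034044170861279683), np.float64(0.10994214248136), np.float64(0.054493755112991836)) [-0.142   0.4953  0.2831] 27.725
(np.float64(0.06), 0.8, np.float64(0.0), np.float64(-0.059))
(np.float64(0.76), 1.0, np.float64(-0.1), np.float64(0.04))
(np.float64(1.46), 0.4, np.float64(-0.1), np.float64(0.033))
(np.float64(2.1), 0.3, np.float64(0.7), np.float64(0.018))
(np.float64(0.00020645464202185746), np.float64(0.10997482654950842), np.float64(0.05447438678092788)) 2.0960124503508726 30.5083
(np.float64(2.26), 0.8, np.float64(-0.3), np.float64(-0.027))
(np.float64(2.42), 0.5, np.float64(-0.4), np.float64(-0.047))
(np.float64(2.58), 0.6, np.float64(0.1), np.float64(-0.016))
(np.float64(2.74), 0.5, np.float64(-0.3), np.float64(0.044))
(np.float64(2.74), 1.0, np.float64(0.2), np.float64(-0.0))
(np.float64(0.00021894148733216126), np.float64(0.10999353711108485), np.float64(0.05448387588553715)) 2.7370148719173573 31.8583
[-0.0862  1.0969 -0.1658] [0.2548 0.0408 0.0439] 32.1583
```

```bash
python3 - <<'E'
from turn import *
j=np.array(r.current_q()); j[5]-=.15; r.set_joints(list(j))
r.move_linear(P(0,.11,.14),vel=.2)
j=np.array(r.current_q()); j[0]+=.45; r.set_joints(list(j)); print(r.current_t())
import cv2
for n in('top','scene'): snap(n,n+'6')
a=cv2.imread('pics/top6.png')[190:265,235:395]; cv2.imwrite('pics/c6.png',cv2.resize(a,None,fx=4.8,fy=4.8,interpolation=cv2.INTER_CUBIC))
from wing import wing
wing('top6');wing('scene6')
E
```

```text
33.85
top6 n 24 world ang -12.12920582577351 turn mod pi 0.4801262162685534 top z [0.0492 0.0514] mean [-0.0025  0.0006] stud z 0.06045253925948684 washer [0.0217 0.0225]
scene6 n 22 world ang -12.854022260209035 turn mod pi 0.4927766495220189 top z [0.0479 0.0491] mean [0.0006 0.0047] stud z 0.0455607764821474 washer [-0.7293 -0.7263]
```

View pics/c6.png

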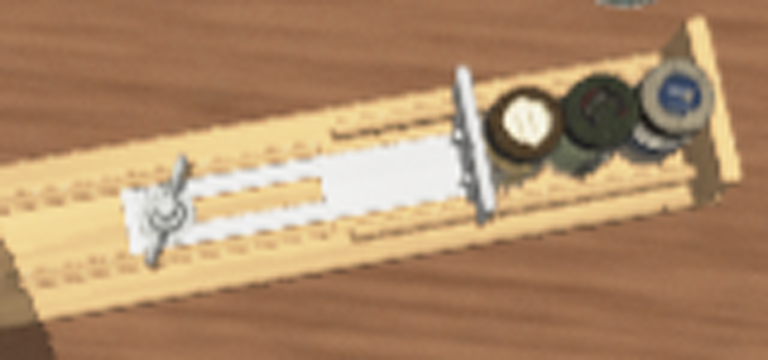

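```bash
python3 - <<'E'
from geo import *
np.set_printoptions(precision=4,suppress=True)
TH=np.radians(15.38); STUD=np.array([.469,.0365]);X=np.array([np.cos(TH),np.sin(TH)]);Y=np.array([-np.sin(TH),np.cos(TH)])
for tag in('top0','top5','top6'):
    t=load(tag);C=cloud(t);D=C[...,:2]-STUD; x=D@X;y=D@Y;z=C[...,2];rad=np.hypot(x,y)
    foot=z[(abs(x)<.014)&(y<-.08)&(y>-.15)&(z<.05)]
    if tag=='top0': foot=z[(abs(x)<.014)&(y<-.04)&(y>-.09)]
    wood=z[(abs(x)>.03)&(abs(x)<.042)&(abs(y)<.05)]
    w=z[(rad>.0125)&(rad<.0155)]; w=w[(w<.036)]
    tops=z[(rad>.018)&(rad<.027)]; tops=np.sort(tops)[-14:]
    hub=z[(rad>.0075)&(rad<.0105)]; hub=hub[(hub<.046)]
    print(tag,'wood',np.median(wood),'foot',np.median(foot),'washer',np.median(w),'wingtop',np.median(tops),'hub',np.percentile(hub,[50,75]))
E
```

```text
top0 wood 0.017618366731037907 foot 0.0214979688821913 washer 0.028905452461004833 wingtop 0.057044714948611644 hub [0.0396 0.0405]
top5 wood 0.017549791012373722 foot 0.021463870018421455 washer 0.025353193873667093 wingtop 0.05277015153713793 hub [0.0372 0.0392]
top6 wood 0.017392946046103173 foot 0.020992719972542064 washer 0.022431340737027378 wingtop 0.050016342398824555 hub [0.0325 0.0355]
```

```bash
python3 - <<'E'
from geo import *
TH=np.radians(15.38); STUD=np.array([.469,.0365]);X=np.array([np.cos(TH),np.sin(TH)]);Y=np.array([-np.sin(TH),np.cos(TH)]);O=STUD-.11*Y
for tag in('top2','top6'):
    t=load(tag);C=cloud(t);D=C[...,:2]-O;x=D@X;y=D@Y;z=C[...,2]
    m=(abs(x)<.037)&(y>-.075)&(y<.03)&(z>.092)&(z<.108); print(tag,np.median(y[m]))
    j=(abs(x)<.02)&(y<-.04)&(y>-.2)&(z>.11); print(np.percentile(y[j],[1,99]),z[j].max())
a=load('top0')['pixels'].astype(int);b=load('top6')['pixels'].astype(int); d=abs(a-b).max(2)>60
v,u=np.nonzero(d&(np.indices(d.shape)[0]<300)&(np.indices(d.shape)[1]>300)); print(len(u),np.c_[u,v][::15].tolist())
from rk import *
print(F(),rel(),r.current_t()); r.hand_in()
E
```

```text
top2 -0.05948212717332438
[-0.18169905 -0.06574703] 0.12861847995689848
top6 -0.0591690421507514
[-0.18161869 -0.06554291] 0.12937252675630698
915 [[330, 204], [353, 206], [351, 207], [331, 208], [368, 208], [343, 209], [383, 209], [350, 210], [334, 211], [380, 211], [342, 212], [331, 213], [348, 213], [338, 214], [309, 215], [348, 215], [338, 216], [371, 216], [342, 217], [309, 218], [339, 218], [306, 219], [331, 219], [367, 219], [324, 220], [340, 220], [320, 221], [335, 221], [316, 222], [331, 222], [313, 223], [328, 223], [360, 223], [318, 224], [335, 224], [308, 225], [325, 225], [348, 225], [316, 226], [331, 226], [355, 226], [323, 227], [343, 227], [320, 228], [341, 228], [321, 229], [301, 230], [325, 230], [313, 231], [332, 231], [320, 232], [335, 234], [311, 238], [356, 293], [356, 295], [359, 296], [350, 297], [335, 298], [351, 298], [335, 299], [350, 299]]
[ 0.8107 -0.4482  0.561 ] (np.float64(-0.007299293212482148), np.float64(0.3184787335864966), np.float64(0.13905162317938566)) 33.95
the job is handed in; nothing more can be done
```

I closed the row of jars, locked the stop with the wing nut, and handed the job in at 34 s with the robot clear of everything. The hand-in call gives no verdict, so these are my own last checks:

- **Row and stop:** I pushed with closed fingertips until the force rose sharply from about 3 N to 15 N. The jar caps stand in one unbroken row against the end board. From the images the stop's travel is about 0.073 m, and it stayed put while I tightened the nut.
- **Wing nut:** I turned it with two clockwise strokes of the fingertips against its wings, from about -5.8 rad to +0.48 rad by wing angle in both views. That would bear on the foot with about 6.7 N at the stated 14 N per rad. The top of the washer is only about 1.4 mm above the foot (7.4 mm at the start), so it is down flat.
- **Jars and other things:** The jars are upright and level. To the right of and behind the rack, the before and after pictures showed change only in the rack, plus a few pixels near (335–359, 293–299). I took those to be the arm or its shadow. I did not check the chopping-board side the same way.

**What did not settle or disagreed:**
- The push at the wings (about 3 N) was lost in the force sensor's noise, so snugness rests on angle and height, not on a force reading.
- The stop closed up about 3 mm before the point I had predicted. I trusted the image measurement over that figure.

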